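Change over the low shelf: signs into the box, baubles into the bowl

TASK

Change the display on the low shelf: first slide every sign panel up out of the slotted rail and stand it upright in the keepsake box, one to a slot, pushed down to the slot's floor. Then, with the front clear, take the scoop in under the low board and tip all the baubles into the bowl there, leaving the bowl upright beneath the board, and put the empty scoop back on its cork mat, standing as it stood before with the trough at the same end. Do not bang the shelf, and leave the toy house and silo on top of it alone.

Things in the scene. Friction and masses are not known exactly. Their poses are not given: they have to be found in the camera images.
- shelf: Fixed low shelf. Origin on the table, below the middle of the board's front edge; +x runs back under the board, away from the robot. Dark wood board: x 0 to 190, y -180 to 180 mm, underside 165 and top 185 mm above the table. Held up only at the back by two 22 mm square steel uprights, 300 mm tall, at x 202, y +-165 mm, with a thin bar across at 290 mm; front and ends are open.
- rail (a point): Top centre, 35 mm up, of the wooden slotted rail fixed to the shelf, 90 mm in front of the board's edge; axes as the shelf. 35 mm deep (x), 360 mm long (y). Slot 11 mm wide, 30 mm deep, floor 5 mm above the table, in three bays 96 mm long centred at y -110, 0, 110 mm, one panel to a bay.
- box: Loose cardboard keepsake box, 0.9 kg, 156 (x) x 128 (y) x 80 mm tall. Origin: centre of its underside. Grey padded blocks leave three upright slots at x = -60, 0 and 60 mm, each 20 mm wide (x) and 112 mm long (y), open at the top, floor 5 mm above the table (block tops 75 mm, wall tops 80 mm).
- bowl: Loose light-wood round bowl standing under the board, 160 mm across the rim, 50 mm tall. Origin at the centre of its underside.
- mat: Fixed cork mat, 360 (x) x 160 (y) x 4 mm. Origin at the centre of its underside; its +x end is where the scoop's trough stands, its -x end where the handle's foot stands.
- scoop_grip (a point): Grip point on the scoop's handle, half-way up it: 180 mm from the trough's middle, 45 mm above the scoop's underside. +x points along the handle to the trough, z up. Straight wooden bar 14 mm wide (y), 18 mm tall, free from 70 to 220 mm from the trough's middle. A 30 mm wide foot down to the underside is at its end, 238 mm from there. Scoop 0.16 kg.
- scoop_cup (a point): Middle of the underside of the scoop's trough (axes as scoop_grip, which is 180 mm in -x and 45 mm up). Bare metal, 100 mm long (x), upright ends, floor 36 mm wide, two sides sloping outward at 45 degrees. At the start it stands on the mat's +x half.
- scoop_lip (a point): Middle of the trough's mouth, level with its two lips, 33 mm above the underside; lips 92 mm apart (y). Rolled about the handle to either side, baubles stay until about 45 degrees and all roll out by about 65. At 68 degrees the trough reaches 52 mm below and 42 mm above the handle's axis; the baubles drop about 20 to 40 mm to the low side of that axis.
- house: Bystander: toy house 70 mm wide, 85 mm tall, on top of the board. Origin at the centre of its underside.
- silo: Bystander: metal toy silo 52 mm across, 90 mm tall, on top of the board. Origin at the centre of its underside.
- panel0_center (a point): Centre of a white sign panel with a brass edge, 8 mm thick (x), 90 mm wide (y), 150 mm tall (z), 0.13 kg; at the start it stands upright in the rail's slot. Two or three panels are there; an absent one reads None.
- panel1_center (a point): Centre of a white sign panel with a brass edge, 8 mm thick (x), 90 mm wide (y), 150 mm tall (z), 0.13 kg; at the start it stands upright in the rail's slot. Two or three panels are there; an absent one reads None.
- panel2_center (a point): Centre of a white sign panel with a brass edge, 8 mm thick (x), 90 mm wide (y), 150 mm tall (z), 0.13 kg; at the start it stands upright in the rail's slot. Two or three panels are there; an absent one reads None.
- bauble0_center (a point): Centre of a wooden bauble (ball), 22 mm across, 12 g; at the start in the scoop's trough. Three or four are there; an absent one reads None.
- bauble1_center (a point): Centre of a wooden bauble (ball), 22 mm across, 12 g; at the start in the scoop's trough. Three or four are there; an absent one reads None.
- bauble2_center (a point): Centre of a wooden bauble (ball), 22 mm across, 12 g; at the start in the scoop's trough. Three or four are there; an absent one reads None.
- bauble3_center (a point): Centre of a wooden bauble (ball), 22 mm across, 12 g; at the start in the scoop's trough. Three or four are there; an absent one reads None.
Things that resemble listed ones, but are neither listed nor needed, are in the scene too. What is shaped like the part that bears panel0_center but purple or turquoise is not meant.

How it is judged:
By the outcome, as a careful person would: the job done as asked, in the order asked, and still so for the second after the job is handed in, with the robot touching nothing.
Of panel0, panel1, panel2 only 2 to 3 are there at a start; the rules pass over those that are not, and their reading is None.
Of bauble0, bauble1, bauble2, bauble3 only 3 to 4 are there at a start; the rules pass over those that are not, and their reading is None.
At some moment in a run one of bowl, box may be knocked a few centimetres aside while the robot is not near it.
It also fails if it takes over 210 s, if anything falls off the work surface, if the arm or the gripper's body presses on something with over 40 N, if the wrist force passes 120 N, or if a joint passes its speed limit or range.

ROBOT

A 6-joint arm with a two-finger parallel gripper is mounted at the origin on the work surface. World frame = base frame: x ahead of the robot, y to its left, z up, the work surface at z = 0. Lengths are in m, angles in rad, forces in N, time in s.
With the tool pointing down it reaches from about 0.35 to 0.775 m from the base axis. Payload 5.5 kg.
Tool frame: the origin (TCP) lies at the very end of the fingers, on their centre line; the grasp point (between the pads) lies env.hold_point_z behind it (env.hold_point_z is the distance from the TCP to the grasp point, in m); z points along the fingers, y is the line along which they close (so a half turn about z gives the same grasp; the last joint's range is limited). The gripper opens to 85 mm and grips with 20 to 120 N. Pads are 22 mm wide; open, the fingers measure 114 mm over their backs; the gripper's body (76 mm by 85 mm) begins 54 mm behind the grasp point. The pads swing forward as they close: fully open they stand 13 mm farther back than shut.
Start: joints at [1.02, 0.313, 0.046, 1.304, 0, 1.431], TCP at [0.23, 0.527, 0.231] pointing down, gripper open.
Joint ranges: [-2.76, 2.76], [-0.86, 1.69], [-1.03, 1.26], [-2.2, 2.34], [-1.47, 1.5], [-3.14, 3.14]. Speed limits (rad/s): [2.57, 2.57, 3.14, 3.14, 3.14, 3.14].

INTERFACE

Orientations are given as a unit quaternion [w, x, y, z].
In Python, from workcell import env gives the robot as it stands.
- The arm moves only by the tool carry_out, never from a script. Its argument "steps" is a list of rows, each a list of 3 entries, a list of its own where there are three numbers: the turn, a rotation vector about the tool's x, y, z in degrees, then the shift along the tool's x, y, z in cm, then the closure in counts, from 0 (fully open) to 255 (shut). A call has exactly 8 rows; each row is the pose to reach, as a shift and turn from the pose commanded when the call began, along the tool's axes at that moment; what a row does not reach only later rows make up. A row lasts 1/8 s, in which the tool goes at most 62.5 mm and 10.7 degrees, less where a joint would pass 70% of its speed; a pose out of reach is approached as far as the arm can. A call with a gripper value outside its range is refused whole. The fingers move at their own pace and stop on an object; "force" is the grip in N (left out, the last holds). Time passes only in rows, so rows that repeat a pose let the fingers close, or fill a call up. It gives the time, the measured TCP pose, the force, the opening and the grip force at its end, in the units of the state.
- env.get_state(): the state, without advancing time (a new reading comes with each control period).
- env.read_camera(name): name is "scene" or "top" or "wrist"; returns (picture, depth): 384x512x3 uint8, red, green, blue; 384x512 float32, m along the optical axis (not along the pixel's ray), 0 where there is no reading.
- env.get_calibration(name): a dict with "fx", "fy", "cx", "cy" (pixels), "D" ([k1, k2, p1, p2, k3] as OpenCV has them; the pictures are not rectified), "origin" and "orientation" of the camera in the world. Camera axes: x right, y up, looking along -z (the intrinsics and any distortion apply to the point x, -y, -z); pixel columns grow to the right and rows downward; lengths in m; the calibration is good to about 2 mm. A picture is of the moment at which its call begins: read the wrist's pose just before it. get_calibration takes no time and is no camera call; for the wrist camera it gives the pose at the moment of the call.
- env.hand_in(): hands the job in; it is judged then, once.
The state is a dict: "clock": time; "joint_pos": joint angles; "qvel": joint speeds; "tau": joint torques, N m; "tcp_pos": TCP position; "orientation": TCP orientation; "wrist_force": force on the tool from outside, world axes, zero at the start; "ft_torque": the same for the moment, N m; "finger_gap": finger opening in m; "grip_force": force on a finger pad.
Only numpy, scipy, OpenCV 4.12 (cv2) and the standard library are available. Lean on these libraries where they do the work, as an engineer would, in place of code of your own. Each camera call takes 0.05 s, during which the arm holds its last target. There are 200 camera calls.

## Working session

There is one attempt and no reset: what is moved stays moved. The work goes in short steps, Python scripts to look and compute and a tool call to move; the robot and the scene stay as the last step left them, time stands still between calls to the robot, and variables do not carry over. Pictures are saved under pics/ and viewed, at most 14 in all, crops included, and the job is handed in when it is done.

Besides the shell and the picture viewer there is one more tool, called after ">>>" as name([rows], argument=value, ...), one row to a line, values as JSON. carry_out: Moves the arm, as the interface text tells. Its arguments: {"type":"object","properties":{"steps":{"type":"array","items":{"type":"array"}},"force":{"type":"number"}},"required":["steps"]}

```bash
ls; mkdir -p pics; cat > h.py <<'E'
import numpy as np, cv2
from scipy.spatial.transform import Rotation as R
from workcell import env
def Rq(q): return R.from_quat([q[1],q[2],q[3],q[0]]).as_matrix()
def cloud(name):
    c=env.get_calibration(name); img,d=env.read_camera(name)
    v,u=np.mgrid[0:384,0:512]
    K=np.array([[c['fx'],0,c['cx']],[0,c['fy'],c['cy']],[0,0,1]])
    n=cv2.undistortPoints(np.stack([u.ravel(),v.ravel()],1).astype(float).reshape(-1,1,2),K,np.array(c['D'],float)).reshape(384,512,2)
    p=np.stack([n[...,0]*d,-n[...,1]*d,-d],-1)
    P=p@Rq(c['orientation']).T+np.array(c['origin'])
    P[d==0]=np.nan
    return img,d,P
def save(n,img,s=1.5):
    cv2.imwrite('pics/'+n,cv2.resize(img[...,::-1],None,fx=s,fy=s,interpolation=cv2.INTER_CUBIC))
E
python3 - <<'E'
from h import *
s=env.get_state();print({k:np.round(v,3) for k,v in s.items()}, env.hold_point_z)
for n in('scene','top'):
    img,d,P=cloud(n); save(n+'0.png',img); np.savez(n+'0.npz',img=img,P=P); c=env.get_calibration(n); print(n,np.round(c['origin'],3),np.round(c['orientation'],3),c['fx'],c['D'],(d==0).mean())
E
```

```text
pics
{'clock': np.float64(0.0), 'joint_pos': array([ 1.02 ,  0.314,  0.045,  1.304, -0.   ,  1.431]), 'qvel': array([-0.002,  0.001,  0.001,  0.002, -0.001, -0.002]), 'tau': array([ 0.0000e+00, -4.8063e+01,  2.9853e+01,  1.9000e-02, -0.0000e+00,
        0.0000e+00]), 'tcp_pos': array([0.229, 0.527, 0.23 ]), 'orientation': array([-0.   ,  0.204,  0.979, -0.001]), 'wrist_force': array([0.005, 1.068, 0.04 ]), 'ft_torque': array([-0.031,  0.025,  0.018]), 'grip_force': np.float64(0.0), 'finger_gap': np.float64(0.086)} 0.0187
scene [1.028 0.203 0.843] [0.551 0.183 0.27  0.768] 378.4269076897745 [0.00612051 0.         0.         0.         0.        ] 0.0039825439453125
top [ 0.339 -0.007  1.226] [-0.701 -0.059  0.044  0.71 ] 426.9805912639912 [0.03175822 0.         0.         0.         0.        ] 0.004094441731770833
```

View pics/scene0.png

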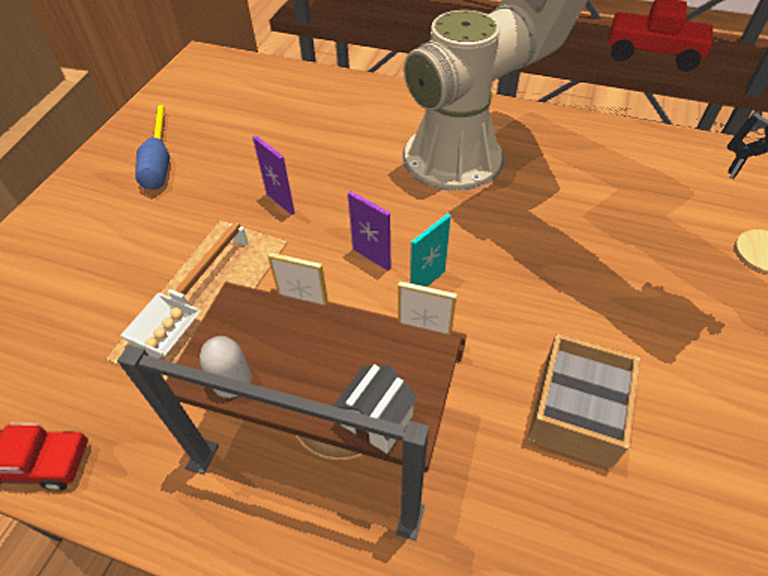

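View pics/top0.png

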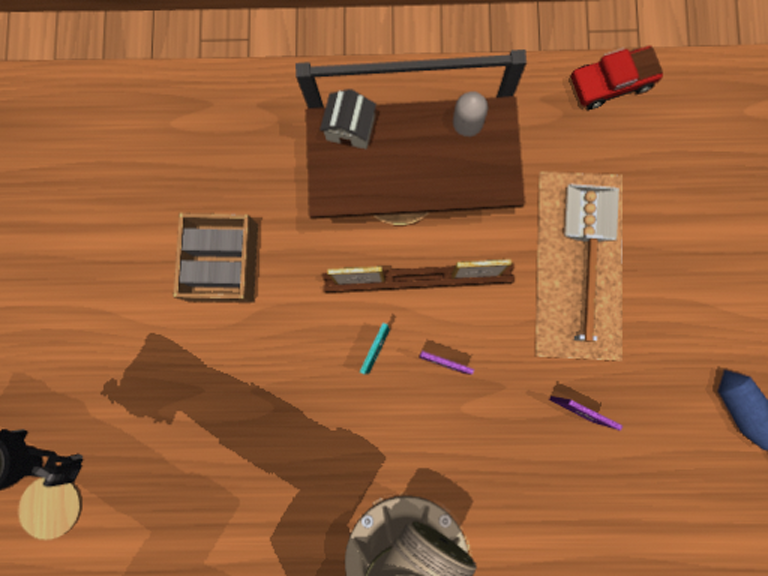

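Two white brass-edged panels stand in the rail (top view, 1.5x: (355,275) and (484,268)); purple/turquoise ones at (445,362), (585,412), (375,348) are decoys standing loose on the table. Box at (212,257), scoop on its mat at (590,260), bowl's edge just showing at (400,220).

```bash
python3 - <<'E'
from h import *
T=np.load('top0.npz'); img,P=T['img'],T['P']; hsv=cv2.cvtColor(img,cv2.COLOR_RGB2HSV)
S=np.load('scene0.npz'); si,SP=S['img'],S['P']
def rect(m,name,P=P):
    q=P[m][:,:2].astype(np.float32)*1000; r=cv2.minAreaRect(q); print(name,m.sum(),'c',np.round(r[0],1),'size',np.round(r[1],1),'ang',round(r[2],2),'z',np.round(np.percentile(P[m][:,2]*1000,[5,50,95]),1)); return r
def roi(a,b,c,d):
    m=np.zeros((384,512),bool); m[int(b/1.5):int(d/1.5),int(a/1.5):int(c/1.5)]=1; return m
def clean(m): 
    m=cv2.morphologyEx(m.astype(np.uint8),cv2.MORPH_OPEN,np.ones((3,3))); n,l,s,_=cv2.connectedComponentsWithStats(m); return l==1+np.argmax(s[1:,4])
z=P[...,2]
rect(clean((abs(z-.185)<.008)&roi(290,80,540,225)),'board')
rect(clean((abs(z-.035)<.008)&roi(310,250,530,300)),'railtop')
for nm,r in (('pA',roi(320,255,390,290)),('pB',roi(440,250,520,290))):
    m=(z>.06)&r; rect(m,nm)
    rect((z>.143)&r,nm+'top')
    
b=(z>.06)&(z<.1)&roi(165,205,265,310); rect(clean(b),'box')
mat=roi(530,165,630,365)&(z>-.01)&(hsv[...,1]<150)&(hsv[...,0]<25); rect(clean(mat),'mat')
tr=roi(555,175,630,250)&(z>.02)&(hsv[...,1]<60); rect(tr,'trough')
hd=roi(570,245,610,325)&(z>.035); r=rect(hd,'handle')
q=P[hd][:,:2]; vx,vy,x0,y0=cv2.fitLine(q.astype(np.float32),cv2.DIST_HUBER,0,.01,.01).ravel(); print('handle dir',vx,vy,x0,y0,np.degrees(np.arctan2(vy,vx)))
ft=roi(565,328,605,345)&(z>.03); rect(ft,'foot')
for nm,r in (('house',roi(320,85,385,150)),('silo',roi(450,90,490,140))): rect((z>.2)&r,nm)
# panels in the scene view
for nm,r in (('sA',roi(390,270,460,335)),('sB',roi(265,250,330,305))):
    m=r&(SP[...,2]>.06)&(SP[...,2]<.17); rect(m,nm,SP)
bw=roi(370,216,430,228)&(z<.07)&(z>.01); rect(bw,'bowl edge top')
bs=roi(285,430,370,462); m=bs&(SP[...,2]>.02)&(SP[...,2]<.07); rect(m,'bowl scene',SP) if m.sum()>3 else 0
q=SP[m]; print(np.round(q[::max(1,len(q)//15)]*1000))
c=P[bw]; print(np.round(c[::max(1,len(c)//15)]*1000))
crop=img[110:240,340:440]; 
t=roi(555,180,630,245)
save('c1.png',np.hstack([cv2.resize(img[115:165,370:420],(350,350)),cv2.resize(si[190:250,75:135],(350,350))]),1)
E
```

```text
board 9182 c [697.8 -21.7] size [195.5 362.7] ang 2.08 z [183.  186.2 189.4]
railtop 921 c [511.5 -27.9] size [ 35.5 358.3] ang 2.23 z [31. 36. 40.]
pA 303 c [507.3  81.9] size [ 9.6 91.2] ang 2.33 z [ 68.6 139.3 158.4]
pAtop 142 c [507.4  82.1] size [ 9.4 89.3] ang 2.6 z [147.4 155.5 159.1]
pB 311 c [ 515.9 -137. ] size [ 9.6 91.3] ang 2.29 z [ 69.8 137.7 158.4]
pBtop 145 c [ 515.9 -137. ] size [ 9.3 91.3] ang 1.96 z [145.6 156.1 159.2]
box 2002 c [550.5 348.9] size [129.6 156.7] ang 88.16 z [67.8 76.8 83. ]
mat 6397 c [ 539.2 -338.8] size [161.9 362.4] ang 86.45 z [ 1.4  5.9 31.3]
trough 612 c [ 628.1 -358.6] size [ 94.1 106.5] ang 84.72 z [21.4 31.6 47.6]
handle 335 c [ 493.  -344.6] size [ 15.9 147. ] ang 84.49 z [47.  58.3 62.5]
handle dir 0.99493563 -0.1005141 0.4913805 -0.34332976 -5.7687755
foot 84 c [ 400.5 -334.7] size [28.1 24.7] ang 88.98 z [37.8 56.9 61.1]
house 1054 c [747.  85.] size [78.6 67.5] ang 76.46 z [213.8 251.6 270.1]
silo 526 c [ 750.1 -113.9] size [53.2 46.4] ang 81.96 z [209.4 257.  273.8]
sA 1020 c [477.2  54.8] size [139.1  77.3] ang 39.68 z [ 65.3 114.8 154.7]
sB 902 c [ 515.4 -139.9] size [12.6 92.5] ang 2.67 z [ 65.9 116.1 154.8]
bowl edge top 147 c [621.8   5.9] size [93.1 23.4] ang 89.35 z [21.3 40.5 53.3]
bowl scene 242 c [751.1   4.4] size [ 29.8 100.3] ang 2.4 z [21.5 36.2 50.7]
[[749. -46.  49.]
 [753. -37.  47.]
 [744. -29.  27.]
 [759. -27.  52.]
 [750. -21.  31.]
 [746. -12.  24.]
 [743.   1.  20.]
 [743.   9.  22.]
 [748.   4.  24.]
 [738.  39.  27.]
 [748.  13.  25.]
 [746.  52.  51.]
 [748.  21.  26.]
 [765.   9.  51.]
 [754.  41.  50.]
 [757.  38.  49.]]
[[626.  52.  52.]
 [632.  28.  25.]
 [633.   2.  20.]
 [629. -24.  36.]
 [623.  44.  51.]
 [629.  19.  26.]
 [628.  -7.  26.]
 [623. -32.  48.]
 [624.  28.  33.]
 [624.  -1.  32.]
 [619. -26.  50.]
 [618.  22.  45.]
 [619.  -4.  41.]
 [615.  30.  49.]
 [615.   5.  45.]
 [611.  22.  53.]
 [610.  -4.  54.]]
```

View pics/c1.png

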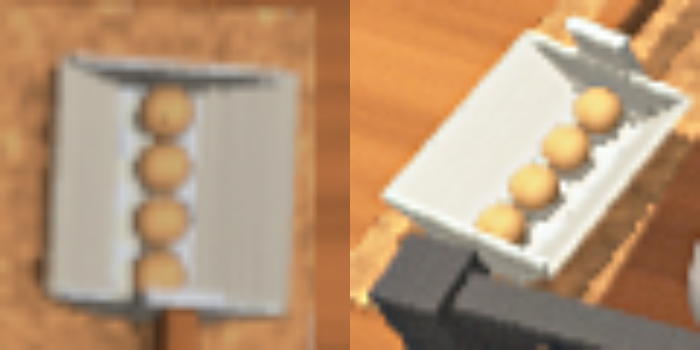

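The trough holds four baubles; the handle leaves the trough at its robot-side end.

```bash
cat >> h.py <<'E'
def Rd(yaw): # tool down, tool y along world yaw (deg)
    a=np.radians(yaw); y=np.array([np.cos(a),np.sin(a),0]); z=np.array([0,0,-1.]); return np.stack([np.cross(y,z),y,z],1)
def plan(p,Rt,s=None,ref=None):
    s=s or env.get_state(); R0=Rq(s['orientation']); p0=np.array(s['tcp_pos'])
    if ref: p0,R0=ref
    print('turn',np.round(R.from_matrix(R0.T@Rt).as_rotvec(degrees=True),1),'shift cm',np.round(R0.T@(np.array(p)-p0)*100,2))
E
python3 - <<'E'
from h import *
T=np.load('top0.npz'); img,P=T['img'],T['P']; z=P[...,2]
hsv=cv2.cvtColor(img,cv2.COLOR_RGB2HSV)
m=((hsv[...,0]>80)&(hsv[...,0]<160)&(hsv[...,1]>90)&(z>.02)).astype(np.uint8)
n,l,s,_=cv2.connectedComponentsWithStats(m)
for i in range(1,n):
    if s[i,4]>40:
        q=P[l==i]; r=cv2.minAreaRect((q[:,:2]*1000).astype(np.float32)); print(np.round(r[0]),np.round(r[1]),round(r[2]),np.nanpercentile(q[:,2],98))
plan([.507,.082,.23],Rd(2.2))
E
```

```text
[377.  50.] [ 8. 89.] 64 0.1543659572813077
[351. -71.] [90.  9.] 70 0.15547428033737345
[ 267. -612.] [143.  60.] 25 0.06712956162178248
[ 265. -311.] [91.  8.] 62 0.1549065061810892
turn [-0.1  0.  64.3] shift cm [-43.21 -29.69   0.09]
```

>>> carry_out([
  [[0, 0, 10], [-5.4, -3.7, 0], 0],
  [[0, 0, 20], [-10.8, -7.4, 0], 0],
  [[0, 0, 29], [-16.2, -11.1, 0], 0],
  [[0, 0, 37], [-21.6, -14.8, 0], 0],
  [[0, 0, 45], [-27, -18.5, 0], 0],
  [[0, 0, 53], [-32.4, -22.2, 0], 0],
  [[0, 0, 60], [-37.8, -25.9, 0], 0],
  [[0, 0, 64.3], [-43, -29.5, 0], 0],
])

```text
clock: 1.1
tcp_pos: [0.4954, 0.1014, 0.2311]
orientation: [-0.0, 0.695, 0.719, 0.0]
wrist_force: [0.4, 1.0, 0.6]
finger_gap: 0.0855
grip_force: 0.0
```

```bash
python3 - <<'E'
from h import *
plan([.5074,.082,.125],Rd(2.2)); s=env.get_state(); print(s['tcp_pos'],s['joint_pos'])
img,d,P=cloud('wrist'); save('w1.png',img); 
z=P[...,2]; m=(z>.14)&(z<.17)&(P[...,0]<.56)&(P[...,0]>.46); q=P[m][:,:2].astype(np.float32)*1000; print(m.sum(),cv2.minAreaRect(q) if m.sum() else 0)
E
```

```text
turn [-0.  -0.  -0.2] shift cm [-1.98  1.14 10.61]
[0.49536474 0.10135269 0.23110597] [ 4.27741093e-02  1.78911277e-01 -1.30218857e-01  1.26173454e+00
  2.58687633e-04  1.57877193e+00]
1437 ((506.8028564453125, 79.57846069335938), (8.57026195526123, 92.20115661621094), 2.1814465522766113)
```

View pics/w1.png

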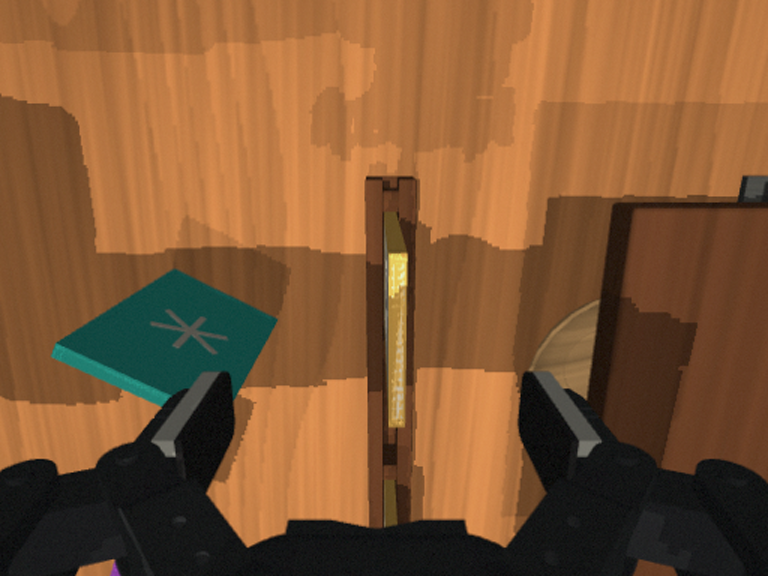

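Brass top edge of the white panel at (397,340), rail beneath, turquoise decoy on the left, bowl edge at the right: the panel matches the top-view fix.

>>> carry_out([
  [[0, 0, -0.2], [-1.1, 0.6, 0], 0],
  [[0, 0, -0.2], [-2.1, 1.1, 0], 0],
  [[0, 0, -0.2], [-2.1, 1.1, 2.5], 0],
  [[0, 0, -0.2], [-2.1, 1.1, 5], 0],
  [[0, 0, -0.2], [-2.1, 1.1, 7.5], 0],
  [[0, 0, -0.2], [-2.1, 1.1, 9.5], 0],
  [[0, 0, -0.2], [-2.1, 1.1, 10.6], 0],
  [[0, 0, -0.2], [-2.1, 1.1, 10.6], 0],
])

```text
clock: 2.15
tcp_pos: [0.5058, 0.0834, 0.1248]
orientation: [-0.001, 0.692, 0.722, -0.0]
wrist_force: [-0.3, 1.1, -0.6]
finger_gap: 0.0851
grip_force: 0.0
```

```bash
python3 - <<'E'
from h import *
plan([.507,.081,.125],Rd(2.2)); s=env.get_state(); print(s['tcp_pos'],s['qvel'],s['wrist_force'])
E
```

```text
turn [-0.1 -0.   0.3] shift cm [-0.25  0.11 -0.02]
[0.50576742 0.08344225 0.12483757] [-0.00729408 -0.01178651  0.03087833  0.01369941 -0.00147825  0.00186215] [-0.32755154  1.05341905 -0.64488971]
```

>>> carry_out([
  [[0, 0, 0.3], [-0.1, 0.1, 0], 0],
  [[0, 0, 0.3], [-0.1, 0.1, 0], 120],
  [[0, 0, 0.3], [-0.1, 0.1, 0], 180],
  [[0, 0, 0.3], [-0.1, 0.1, 0], 240],
  [[0, 0, 0.3], [-0.1, 0.1, 0], 255],
  [[0, 0, 0.3], [-0.1, 0.1, 0], 255],
  [[0, 0, 0.3], [-0.1, 0.1, 0], 255],
  [[0, 0, 0.3], [-0.1, 0.1, 0], 255],
], force=50)

```text
clock: 3.15
tcp_pos: [0.5076, 0.0817, 0.1254]
orientation: [0.0, 0.694, 0.72, 0.0]
wrist_force: [-1.3, -0.4, 3.3]
finger_gap: 0.0074
grip_force: 49.3
```

>>> carry_out([
  [[0, 0, 0], [0, 0, -0.5], 255],
  [[0, 0, 0], [0, 0, -1.5], 255],
  [[0, 0, 0], [0, 0, -3], 255],
  [[0, 0, 0], [0, 0, -5], 255],
  [[0, 0, 0], [0, 0, -7], 255],
  [[0, 0, 0], [0, 0, -9], 255],
  [[0, 0, 0], [0, 0, -11], 255],
  [[0, 0, 0], [0, 0, -12], 255],
])

```text
clock: 4.15
tcp_pos: [0.5083, 0.0817, 0.2474]
orientation: [0.001, 0.694, 0.72, 0.001]
wrist_force: [-0.9, 0.7, -1.8]
finger_gap: 0.0073
grip_force: 48.8
```

```bash
cat >> h.py <<'E'
def box():
    img,d,P=cloud('top'); z=P[...,2]
    m=(z>.06)&(z<.1)&(P[...,1]>.24)&(P[...,1]<.46)&(P[...,0]>.42)&(P[...,0]<.68)
    m=cv2.morphologyEx(m.astype(np.uint8),cv2.MORPH_OPEN,np.ones((3,3))); n,l,s,_=cv2.connectedComponentsWithStats(m); m=l==1+np.argmax(s[1:,4])
    r=cv2.minAreaRect((P[m][:,:2]*1000).astype(np.float32)); (a,b)=r[1]; y=r[2]-(90 if a<b else 0); 
    y=(y+45)%90-45; print('box',np.round(r[0],1),np.round(r[1],1),'yaw',round(y,2))
    c=np.array(r[0])/1000; return c,y,img,P
def slot(c,y,dx): a=np.radians(y); return c+dx*np.array([np.cos(a),np.sin(a)])
E
python3 - <<'E'
from h import *
c,y,img,P=box(); s=env.get_state(); print(s['tcp_pos'],s['wrist_force'])
for dx in(-.06,.06):
    t=slot(c,y,dx); print(t); plan([*t,s['tcp_pos'][2]],Rd(y))
E
```

```text
box [549.9 351.8] [122.3 155. ] yaw -1.51
[0.50856068 0.08175243 0.24803371] [1.36606463 0.05476616 0.35131175]
[0.4899265  0.35338604]
turn [ 0.2 -0.   3.6] shift cm [27.21 -0.88 -0.  ]
[0.60988478 0.35022217]
turn [ 0.2 -0.   3.6] shift cm [26.46 11.09  0.04]
```

>>> carry_out([
  [[0, 0, 0], [2, 0, 0], 255],
  [[0, 0, 0], [6, 0, 0], 255],
  [[0, 0, 0], [11, 0, 0], 255],
  [[0, 0, 1], [16, 0, 0], 255],
  [[0, 0, 2], [20.5, 3, 0], 255],
  [[0, 0, 3], [24, 7, 0], 255],
  [[0, 0, 3.6], [26, 10.3, 0], 255],
  [[0, 0, 3.6], [26.4, 11.1, 0], 255],
])

```text
clock: 5.2
tcp_pos: [0.61, 0.3508, 0.2429]
orientation: [-0.0, 0.716, 0.698, -0.001]
wrist_force: [-0.4, -1.1, -1.7]
finger_gap: 0.0072
grip_force: 49.5
```

```bash
python3 - <<'E'
from h import *
img,d,P=cloud('wrist'); save('w2.png',img); s=env.get_state(); print(s['tcp_pos'])
z=P[...,2]; ok=np.isfinite(z)
g=(img.max(2).astype(int)-img.min(2)<25)&(abs(z-.075)<.012)&(P[...,1]>.28)&(P[...,1]<.42)
n,l,st,_=cv2.connectedComponentsWithStats(cv2.morphologyEx(g.astype(np.uint8),cv2.MORPH_OPEN,np.ones((3,3))))
for i in range(1,n):
    if st[i,4]>200:
        q=P[l==i]; r=cv2.minAreaRect((q[:,:2]*1000).astype(np.float32)); print(st[i],np.round(r[0],1),np.round(r[1],1),round(r[2],2),'x range',np.round(np.percentile(q[:,0],[1,99])*1000,1),np.round(np.percentile(q[:,1],[1,99])*1000,1))
E
```

```text
[0.61005709 0.350352   0.24309836]
[ 134  118   51  111 4745] [519.9 348.4] [111.4  41.1] 88.12 x range [499.9 541.3] [293.9 403.4]
[ 198  119   43  110 4352] [580.  346.1] [111.1  39.6] 87.96 x range [560.2 600.5] [292.2 400.9]
```

View pics/w2.png

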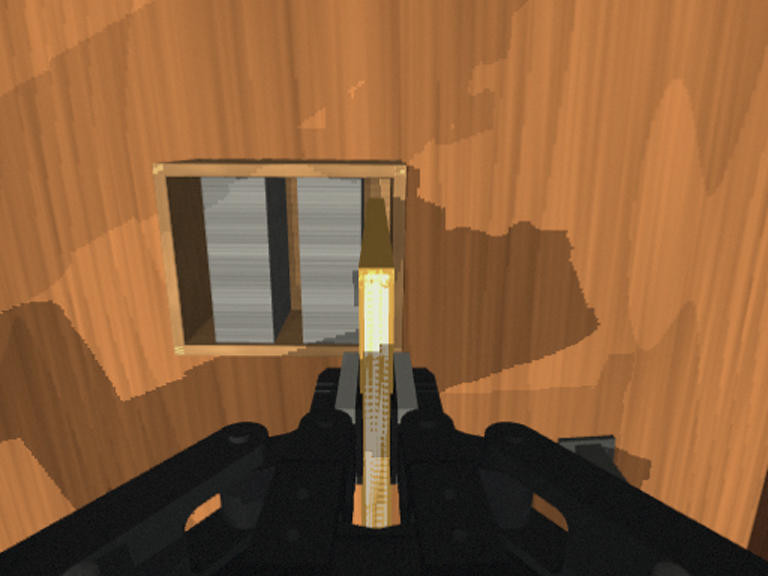

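The panel's lower part points into the right-hand slot (px 378,200), between the grey block at (330,260) and the box's right wall.

>>> carry_out([
  [[0, 0, 0.3], [-0.4, 0, 0], 255],
  [[0, 0, 0.4], [-0.4, 0, 2], 255],
  [[0, 0, 0.4], [-0.4, 0, 4], 255],
  [[0, 0, 0.4], [-0.4, 0, 6], 255],
  [[0, 0, 0.4], [-0.4, 0, 7.5], 255],
  [[0, 0, 0.4], [-0.4, 0, 9], 255],
  [[0, 0, 0.4], [-0.4, 0, 10.2], 255],
  [[0, 0, 0.4], [-0.4, 0, 11], 255],
])

```text
clock: 6.25
tcp_pos: [0.6087, 0.3454, 0.1346]
orientation: [-0.0, 0.719, 0.695, -0.0]
wrist_force: [1.0, -0.6, -0.8]
finger_gap: 0.0074
grip_force: 49.5
```

>>> carry_out([
  [[0, 0, 0], [0, 0, 0.2], 255],
  [[0, 0, 0], [0, 0, 0.4], 255],
  [[0, 0, 0], [0, 0, 0.6], 255],
  [[0, 0, 0], [0, 0, 0.7], 255],
  [[0, 0, 0], [0, 0, 0.8], 255],
  [[0, 0, 0], [0, 0, 0.8], 255],
  [[0, 0, 0], [0, 0, 0.8], 255],
  [[0, 0, 0], [0, 0, 0.8], 255],
])

```text
clock: 7.25
tcp_pos: [0.6089, 0.3456, 0.1274]
orientation: [0.0, 0.719, 0.695, 0.0]
wrist_force: [-0.4, -0.8, -1.4]
finger_gap: 0.0068
grip_force: 49.5
```

>>> carry_out([
  [[0, 0, 0], [0, 0, 0.1], 255],
  [[0, 0, 0], [0, 0, 0.2], 255],
  [[0, 0, 0], [0, 0, 0.25], 255],
  [[0, 0, 0], [0, 0, 0.25], 255],
  [[0, 0, 0], [0, 0, 0.25], 255],
  [[0, 0, 0], [0, 0, 0.25], 255],
  [[0, 0, 0], [0, 0, 0.25], 255],
  [[0, 0, 0], [0, 0, 0.25], 255],
])

```text
clock: 8.25
tcp_pos: [0.609, 0.3456, 0.1255]
orientation: [0.0, 0.719, 0.695, 0.0]
wrist_force: [-1.0, -1.3, 5.3]
finger_gap: 0.0071
grip_force: 50.5
```

>>> carry_out([
  [[0, 0, 0], [0, 0, 0], 225],
  [[0, 0, 0], [0, 0, 0], 215],
  [[0, 0, 0], [0, 0, 0], 200],
  [[0, 0, 0], [0, 0, 0], 170],
  [[0, 0, 0], [0, 0, 0], 130],
  [[0, 0, 0], [0, 0, -0.5], 100],
  [[0, 0, 0], [0, 0, -2.5], 100],
  [[0, 0, 0], [0, 0, -5], 100],
])

```text
clock: 9.25
tcp_pos: [0.6086, 0.3454, 0.1751]
orientation: [-0.0, 0.719, 0.695, -0.0]
wrist_force: [0.3, 1.2, -0.7]
finger_gap: 0.0517
grip_force: 0.0
```

>>> carry_out([
  [[0, 0, 0], [0, 0, -3], 60],
  [[0, 0, 0], [0, -3, -5], 0],
  [[0, 0, 0], [-5, -7, -6], 0],
  [[0, 0, 0], [-11, -9.5, -6], 0],
  [[0, 0, 0], [-17, -9.5, -6], 0],
  [[0, 0, 0], [-23, -9.5, -6], 0],
  [[0, 0, -2], [-29, -9.5, -6], 0],
  [[0, 0, -4], [-35, -9.5, -6], 0],
])

```text
clock: 10.25
tcp_pos: [0.502, -0.0029, 0.2357]
orientation: [0.001, 0.694, 0.72, 0.001]
wrist_force: [0.5, -0.6, 0.5]
finger_gap: 0.0854
grip_force: 0.0
```

```bash
python3 - <<'E'
from h import *
s=env.get_state(); print(s['tcp_pos'])
img,d,P=cloud('top'); 
z=P[...,2]; m=(z>.13)&(z<.17)&(P[...,0]<.68)&(P[...,0]>.55)&(P[...,1]>.28)&(P[...,1]<.42); r=cv2.minAreaRect((P[m][:,:2]*1000).astype(np.float32)); print('panelA',r,np.percentile(z[m],95))
c,y,_,_=box()
plan([.5155,-.137,.235],Rd(2.2))
E
```

```text
[ 0.50196962 -0.00288933  0.23565456]
panelA ((609.4159545898438, 343.5682373046875), (89.51697540283203, 10.35197925567627), 88.1823501586914) 0.15930648940484726
box [549.7 348.5] [129.4 155.2] yaw -1.56
turn [ 0.1  0.1 -0.5] shift cm [-13.12   0.95   0.07]
```

>>> carry_out([
  [[0, 0, -0.5], [-5, 0.4, 0], 0],
  [[0, 0, -0.5], [-10, 0.9, 0], 0],
  [[0, 0, -0.5], [-13.1, 1, 0], 0],
  [[0, 0, -0.5], [-13.1, 1, 0], 0],
  [[0, 0, -0.5], [-13.1, 1, 2], 0],
  [[0, 0, -0.5], [-13.1, 1, 4], 0],
  [[0, 0, -0.5], [-13.1, 1, 6], 0],
  [[0, 0, -0.5], [-13.1, 1, 6], 0],
])

```text
clock: 11.35
tcp_pos: [0.5158, -0.1296, 0.1737]
orientation: [-0.002, 0.691, 0.723, -0.0]
wrist_force: [0.2, 0.5, 1.3]
finger_gap: 0.0857
grip_force: 0.0
```

```bash
python3 - <<'E'
from h import *
plan([.5155,-.138,.1252],Rd(2.2)); img,d,P=cloud('wrist')
z=P[...,2]; m=(z>.14)&(z<.162)&(P[...,0]<.54)&(P[...,0]>.49); q=P[m][:,:2].astype(np.float32)*1000; print(m.sum(),cv2.minAreaRect(q) if m.sum() else 0)
E
```

```text
turn [-0.2 -0.1  0.5] shift cm [-0.84 -0.05  4.85]
2451 ((515.4170532226562, -138.92572021484375), (8.532541275024414, 91.41183471679688), 2.4374732971191406)
```

>>> carry_out([
  [[0, 0, 0.5], [-0.8, 0, 0], 0],
  [[0, 0, 0.5], [-0.8, 0, 2], 0],
  [[0, 0, 0.5], [-0.8, 0, 4], 0],
  [[0, 0, 0.5], [-0.8, 0, 4.8], 0],
  [[0, 0, 0.5], [-0.8, 0, 4.8], 60],
  [[0, 0, 0.5], [-0.8, 0, 4.8], 120],
  [[0, 0, 0.5], [-0.8, 0, 4.8], 180],
  [[0, 0, 0.5], [-0.8, 0, 4.8], 230],
])

```text
clock: 12.4
tcp_pos: [0.5174, -0.1397, 0.1273]
orientation: [0.0, 0.694, 0.72, 0.0]
wrist_force: [-1.7, -0.5, 0.8]
finger_gap: 0.0125
grip_force: 0.3
```

>>> carry_out([
  [[0, 0, 0], [0, 0, 0], 255],
  [[0, 0, 0], [0, 0, 0], 255],
  [[0, 0, 0], [0, 0, 0], 255],
  [[0, 0, 0], [0, 0, -0.5], 255],
  [[0, 0, 0], [0, 0, -1.5], 255],
  [[0, 0, 0], [0, 0, -3.5], 255],
  [[0, 0, 0], [0, 0, -6], 255],
  [[0, 0, 0], [0, 0, -8], 255],
])

```text
clock: 13.4
tcp_pos: [0.5175, -0.1396, 0.2082]
orientation: [0.0, 0.694, 0.72, 0.0]
wrist_force: [0.5, -0.2, -2.8]
finger_gap: 0.007
grip_force: 49.0
```

```bash
python3 - <<'E'
from h import *
s=env.get_state(); print(s['tcp_pos'])
c,y,_,_=box(); t=slot(np.array([.550,.3473])+0,-1.95,-.06); print(t)
plan([*t,.245],Rd(-1.95))
E
```

```text
[ 0.51752931 -0.13961031  0.20818493]
box [550.3 349.1] [129.4 156.1] yaw -1.8
[0.49003475 0.34934164]
turn [0.3 0.1 4. ] shift cm [49.01 -1.08 -3.51]
```

>>> carry_out([
  [[0, 0, 0], [1, 0, -1.5], 255],
  [[0, 0, 0], [4, 0, -3], 255],
  [[0, 0, 0], [9, 0, -3.5], 255],
  [[0, 0, 0], [14.5, 0, -3.5], 255],
  [[0, 0, 1], [20, 0, -3.5], 255],
  [[0, 0, 1], [25.5, 0, -3.5], 255],
  [[0, 0, 2], [31, -0.3, -3.5], 255],
  [[0, 0, 3], [36, -0.7, -3.5], 255],
])

```text
clock: 14.45
tcp_pos: [0.4961, 0.2223, 0.2417]
orientation: [-0.0, 0.713, 0.701, -0.0]
wrist_force: [0.1, 0.1, -0.5]
finger_gap: 0.0069
grip_force: 49.0
```

>>> carry_out([
  [[0, 0, 0.5], [4, -0.1, 0], 255],
  [[0, 0, 1], [7.5, -0.3, 0], 255],
  [[0, 0, 1], [10.5, -0.4, 0], 255],
  [[0, 0, 1], [12.3, -0.5, 0], 255],
  [[0, 0, 1], [13, -0.5, 0], 255],
  [[0, 0, 1], [13, -0.5, 0], 255],
  [[0, 0, 1], [13, -0.5, 0], 255],
  [[0, 0, 1], [13, -0.5, 0], 255],
])

```text
clock: 15.45
tcp_pos: [0.4946, 0.3491, 0.242]
orientation: [0.0, 0.719, 0.695, 0.0]
wrist_force: [-0.1, 1.1, -1.8]
finger_gap: 0.0069
grip_force: 48.9
```

```bash
python3 - <<'E'
from h import *
img,d,P=cloud('wrist'); s=env.get_state(); print(s['tcp_pos']); save('w3.png',img)
z=P[...,2]
g=(img.max(2).astype(int)-img.min(2)<25)&(abs(z-.075)<.012)&(P[...,1]>.28)&(P[...,1]<.42)
n,l,st,_=cv2.connectedComponentsWithStats(cv2.morphologyEx(g.astype(np.uint8),cv2.MORPH_OPEN,np.ones((3,3))))
for i in range(1,n):
    if st[i,4]>200:
        q=P[l==i]; r=cv2.minAreaRect((q[:,:2]*1000).astype(np.float32)); print(st[i],np.round(r[0],1),np.round(r[1],1),round(r[2],2))
plan([.49,.3493,.245],Rd(-1.95))
E
```

```text
[0.49456116 0.34926334 0.2420053 ]
[ 256  113   43  112 4040] [520.3 348.3] [111.6  39.5] 88.4
[ 313  113   51  112 4842] [580.2 346.3] [111.5  40.8] 88.09
[357 132  16  83 682] [605.9 343.7] [79.9  1.9] 87.55
turn [ 0.  -0.  -0.1] shift cm [-0.01 -0.46 -0.3 ]
```

>>> carry_out([
  [[0, 0, 0], [0, -0.45, 0], 255],
  [[0, 0, 0], [0, -0.45, 2], 255],
  [[0, 0, 0], [0, -0.45, 4], 255],
  [[0, 0, 0], [0, -0.45, 6], 255],
  [[0, 0, 0], [0, -0.45, 8], 255],
  [[0, 0, 0], [0, -0.45, 9.5], 255],
  [[0, 0, 0], [0, -0.45, 10.5], 255],
  [[0, 0, 0], [0, -0.45, 10.9], 255],
])

```text
clock: 16.5
tcp_pos: [0.4897, 0.3501, 0.1324]
orientation: [-0.0, 0.719, 0.695, -0.0]
wrist_force: [0.3, 0.3, -1.8]
finger_gap: 0.0071
grip_force: 48.9
```

>>> carry_out([
  [[0, 0, 0], [0, 0, 0.2], 255],
  [[0, 0, 0], [0, 0, 0.4], 255],
  [[0, 0, 0], [0, 0, 0.5], 255],
  [[0, 0, 0], [0, 0, 0.6], 255],
  [[0, 0, 0], [0, 0, 0.6], 255],
  [[0, 0, 0], [0, 0, 0.6], 255],
  [[0, 0, 0], [0, 0, 0.6], 255],
  [[0, 0, 0], [0, 0, 0.6], 255],
])

```text
clock: 17.5
tcp_pos: [0.4901, 0.3503, 0.1273]
orientation: [0.0, 0.719, 0.695, 0.0]
wrist_force: [0.0, -0.4, 4.2]
finger_gap: 0.007
grip_force: 49.7
```

>>> carry_out([
  [[0, 0, 0], [0, 0, 0.1], 240],
  [[0, 0, 0], [0, 0, 0.1], 225],
  [[0, 0, 0], [0, 0, 0.1], 200],
  [[0, 0, 0], [0, 0, 0], 170],
  [[0, 0, 0], [0, 0, 0], 130],
  [[0, 0, 0], [0, 0, -0.5], 100],
  [[0, 0, 0], [0, 0, -3], 100],
  [[0, 0, 0], [0, 0, -6], 100],
])

```text
clock: 18.5
tcp_pos: [0.4895, 0.3499, 0.1871]
orientation: [-0.0, 0.719, 0.695, -0.001]
wrist_force: [-0.1, -0.1, -0.1]
finger_gap: 0.0519
grip_force: 0.0
```

>>> carry_out([
  [[0, 0, 0], [0, 0, -3], 60],
  [[0, 0, 0], [-4, 0, -7], 0],
  [[0, 0, 0], [-9, 0, -9], 0],
  [[0, 0, 0], [-15, 0, -9], 0],
  [[0, 0, 0], [-21, 0, -9], 0],
  [[0, 0, 0], [-27, 0, -9], 0],
  [[0, 0, 0], [-33, 0, -9], 0],
  [[0, 0, 0], [-37, 0, -9], 0],
])

```text
clock: 19.5
tcp_pos: [0.4771, -0.022, 0.2774]
orientation: [0.001, 0.72, 0.694, 0.0]
wrist_force: [0.7, 1.3, 1.4]
finger_gap: 0.0858
grip_force: 0.0
```

```bash
python3 - <<'E'
from h import *
s=env.get_state(); print(s['tcp_pos'],s['joint_pos'])
img,d,P=cloud('top'); save('top2.png',img[100:260,80:450],2)
z=P[...,2]; m=(z>.13)&(z<.17)&(P[...,0]<.68)&(P[...,0]>.43)&(P[...,1]>.28)&(P[...,1]<.42)
n,l,st,_=cv2.connectedComponentsWithStats(m.astype(np.uint8))
for i in range(1,n):
    if st[i,4]>30: print('panel',cv2.minAreaRect((P[l==i][:,:2]*1000).astype(np.float32)),np.percentile(z[l==i],95))
# rolled pose: handle yaw phi, gripper body on +y side, roll 68
for phi in (0,10):
    f=np.radians(phi); h=np.array([np.cos(f),np.sin(f),0]); lat=np.array([-h[1],h[0],0]); b=np.array([.686,.005,0])
    g=b-.175*h-.03*lat; g[2]=.112
    R0=Rd(90+phi); 
    for sg in(1,-1):
        Rt=R0@R.from_rotvec([sg*68,0,0],degrees=True).as_matrix()
        if Rt[1,2]<0: break
    p=g+Rt[:,2]*env.hold_point_z; print(phi,'grip',g,'tcp',p,'sg',sg,'toolz',Rt[:,2],'toolx',Rt[:,0]); plan(p,Rt)
E
```

```text
[ 0.47706025 -0.02202238  0.27739635] [-2.14355530e-01  1.12420578e-01 -9.59902964e-02  1.36121309e+00
 -1.30541663e-04  1.39205391e+00]
panel ((609.3328247070312, 343.9696350097656), (91.9090805053711, 9.301218032836914), 88.5180435180664) 0.1588159151491413
panel ((491.521240234375, 351.626220703125), (90.9324951171875, 9.273266792297363), 88.15241241455078) 0.1589692287605126
0 grip [ 0.511 -0.025  0.112] tcp [ 0.511      -0.04233834  0.10499486] sg 1 toolz [-5.67736370e-17 -9.27183855e-01 -3.74606593e-01] toolx [-1.000000e+00  6.123234e-17  0.000000e+00]
turn [ 51.9 -53.9 -80.3] shift cm [-1.51  3.42 17.23]
10 grip [ 0.51886809 -0.05493266  0.112     ] tcp [ 0.52187886 -0.07200759  0.10499486] sg 1 toolz [ 0.16100379 -0.91309785 -0.37460659] toolx [-0.98480775 -0.17364818  0.        ]
turn [ 48.1 -59.6 -88.7] shift cm [-4.44  4.62 17.25]
```

View pics/top2.png

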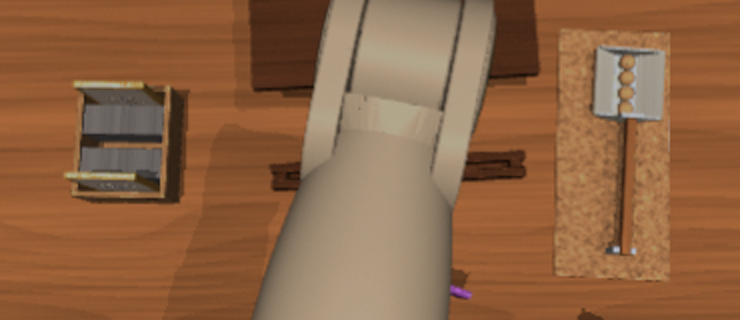

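Both panels stand in the end slots of the box. I'll try the tipping pose in the air first, without the scoop.

>>> carry_out([
  [[0, 0, -10], [0, 1, -1], 0],
  [[0, 0, -20], [0, 2, -2], 0],
  [[0, 0, -30], [0, 3, -3], 0],
  [[0, 0, -40], [0, 3.5, -4], 0],
  [[0, 0, -50], [0, 3.5, -5], 0],
  [[0, 0, -60], [0, 3.5, -6], 0],
  [[0, 0, -70], [0, 3.5, -7], 0],
  [[0, 0, -80], [0, 3.5, -7], 0],
])

```text
clock: 20.55
tcp_pos: [0.5127, -0.0206, 0.3481]
orientation: [0.001, 0.101, 0.995, -0.0]
wrist_force: [-0.0, -0.4, 0.2]
finger_gap: 0.0856
grip_force: 0.0
```

>>> carry_out([
  [[0, 0, -6], [0, 0, 0], 0],
  [[0, 0, -12], [0, 0, 0], 0],
  [[8, 0, -12], [0, 0, 0], 0],
  [[16, 0, -12], [0, 0, 0], 0],
  [[24, 0, -12], [0, 0, 0], 0],
  [[32, 0, -12], [0, 0, 0], 0],
  [[40, 0, -12], [0, 0, 0], 0],
  [[48, 0, -12], [0, 0, 0], 0],
])

```text
clock: 21.55
tcp_pos: [0.5127, -0.0202, 0.3477]
orientation: [-0.041, -0.007, 0.913, -0.406]
wrist_force: [-1.2, 0.2, -0.9]
finger_gap: 0.0854
grip_force: 0.0
```

```bash
python3 - <<'E'
from h import *
s=env.get_state(); print(s['tcp_pos'],s['joint_pos'],'\n',np.round(Rq(s['orientation']),3))
img,d,P=cloud('scene'); save('s3.png',img); img,d,P=cloud('top'); save('t3.png',img)
E
```

```text
[ 0.51268821 -0.0201525   0.34772771] [ 0.22182237  0.39337013  0.1830656   1.69322753 -0.78624945  0.34655076] 
 [[-0.997 -0.045 -0.069]
 [ 0.021  0.671 -0.741]
 [ 0.08  -0.74  -0.668]]
```

View pics/s3.png

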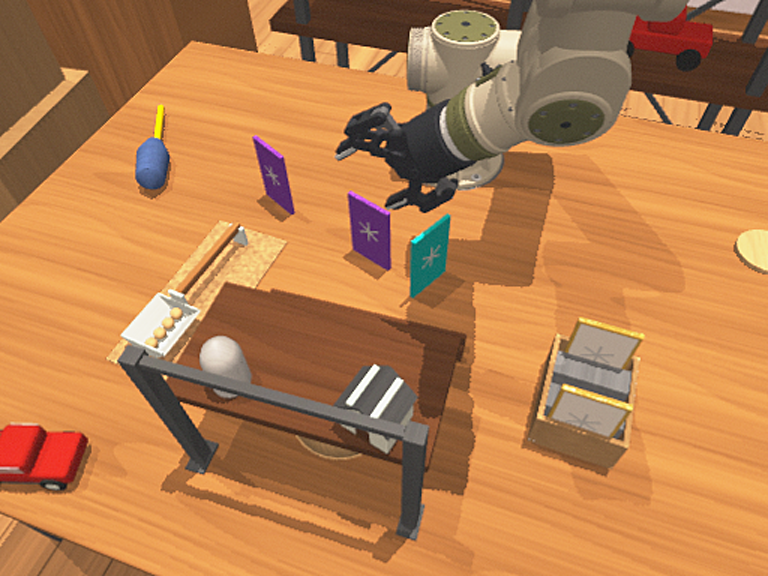

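Mid-roll pose (tilted ~48°): gripper at (365,180), wrist bulge at (570,110), well clear of the decoys and board; the joint margins look good. Rolling back and going to the scoop.

```bash
python3 - <<'E'
from h import *
plan([.449,-.340,.25],Rd(84.5)); plan([.512,-.02,.347],Rd(90))
E
```

```text
turn [-47.9  -3.    6.3] shift cm [  4.84 -14.34  30.5 ]
turn [-47.7  -5.2   1.1] shift cm [ 0.04 -0.3  -0.12]
```

>>> carry_out([
  [[-8, -0.5, 1], [0.2, -0.7, 1.5], 0],
  [[-16, -1, 2], [1, -3, 6.5], 0],
  [[-24, -1.5, 3], [1.7, -5.2, 11], 0],
  [[-32, -2, 4], [2.5, -7.6, 16], 0],
  [[-40, -2.5, 5], [3.3, -10, 21], 0],
  [[-48, -3, 6.3], [4.1, -12.2, 26], 0],
  [[-48, -3, 6.3], [4.8, -14.3, 30.5], 0],
  [[-48, -3, 6.3], [4.8, -14.3, 30.5], 0],
])

```text
clock: 22.65
tcp_pos: [0.4477, -0.3456, 0.2514]
orientation: [0.005, 0.053, 0.999, 0.001]
wrist_force: [-0.2, 0.3, 0.2]
finger_gap: 0.0854
grip_force: 0.0
```

```bash
cat > sc.py <<'E'
from h import *
s=env.get_state(); print(s['tcp_pos'])
img,d,P=cloud('wrist'); save('w4.png',img,1); z=P[...,2]; x=P[...,0];y=P[...,1]; hsv=cv2.cvtColor(img,cv2.COLOR_RGB2HSV)
m=(z>.045)&(z<.072)&(x>.42)&(x<.56)&(y>-.39)&(y<-.29)&(hsv[...,1]>60)
q=(P[m]*1000).astype(np.float32); vx,vy,x0,y0=cv2.fitLine(q[:,:2],cv2.DIST_HUBER,0,.01,.01).ravel(); print(m.sum(),'yaw',np.degrees(np.arctan(vy/vx)),'y@449',y0+vy/vx*(449-x0),'ztop',np.median(q[:,2]),'xrange',q[:,0].min(),q[:,0].max())
t=(hsv[...,1]<60)&(z>.008)&(z<.06)&(x>.55)&(y<-.29)&(y>-.43); q=(P[t]*1000).astype(np.float32)
if len(q): print('trough',cv2.minAreaRect(q[:,:2]),np.percentile(q[:,2],[5,50,95]),np.percentile(q[:,0],[1,99]))
f=(z>.012)&(z<.066)&(x<.425)&(y>-.38)&(y<-.29);q=(P[f]*1000).astype(np.float32)
if len(q): print('foot',cv2.minAreaRect(q[:,:2]),np.percentile(q[:,0],[1,99]))
plan([.452,-.340,.0303],Rd(84.5))
E
python3 sc.py
```

```text
[ 0.44768354 -0.34563817  0.25135507]
1560 yaw -5.8154263 y@449 -341.219 ztop 57.3712 xrange 420.028 559.9088Traceback (most recent call last):
  File "sc.py", line 7, in <module>
    if len(q): print('trough',cv2.minAreaRect(q[:,:2]),np.percentile(q[:,2],[5,50,95]),np.percentile(q[:,0],[1,99]))
                              ~~~~~~~~~~~~~~~^^^^^^^^^
cv2.error: OpenCV(4.12.0) /io/opencv/modules/imgproc/src/convhull.cpp:143: error: (-215:Assertion failed) total >= 0 && (depth == CV_32F || depth == CV_32S) in function 'convexHull'
```

View pics/w4.png

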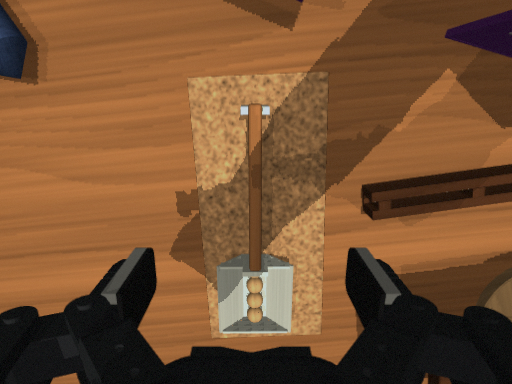

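Wrist view: scoop centred, foot at (255,110), handle down to trough at (255,300), baubles in it, nothing else near the grip.

```bash
sed -i 's/^if len(q).*//; s/^f=.*//; s/^t=.*/t=0/' sc.py; python3 - <<'E'
from h import *
plan([.452,-.3415,.0303],Rd(84.2))
E
```

```text
turn [ 0.2  0.5 -0.1] shift cm [-0.13  0.17 22.19]
```

>>> carry_out([
  [[0, 0.5, 0], [-0.1, 0.2, 4], 0],
  [[0, 0.5, 0], [-0.1, 0.2, 8], 0],
  [[0, 0.5, 0], [-0.1, 0.2, 12], 0],
  [[0, 0.5, 0], [-0.1, 0.2, 16], 0],
  [[0, 0.5, 0], [-0.1, 0.2, 19], 0],
  [[0, 0.5, 0], [-0.1, 0.2, 21], 0],
  [[0, 0.5, 0], [-0.1, 0.2, 22], 0],
  [[0, 0.5, 0], [-0.1, 0.2, 22.1], 0],
])

```text
clock: 23.7
tcp_pos: [0.4526, -0.3384, 0.0314]
orientation: [-0.0, 0.049, 0.999, 0.001]
wrist_force: [0.0, -0.0, 0.8]
finger_gap: 0.0851
grip_force: 0.0
```

```bash
python3 - <<'E'
from h import *
env.read_camera('wrist');plan([.452,-.3415,.0303],Rd(84.2)); print(env.get_state()['tcp_pos'])
E
```

```text
turn [ 0.1 -0.   0.2] shift cm [ 0.05 -0.27  0.15]
[ 0.4527617  -0.33887738  0.03176313]
```

>>> carry_out([
  [[0, 0, 0], [0, -0.25, 0.15], 0],
  [[0, 0, 0], [0, -0.25, 0.15], 60],
  [[0, 0, 0], [0, -0.25, 0.15], 120],
  [[0, 0, 0], [0, -0.25, 0.15], 170],
  [[0, 0, 0], [0, -0.25, 0.15], 200],
  [[0, 0, 0], [0, -0.25, 0.15], 220],
  [[0, 0, 0], [0, -0.25, 0.15], 255],
  [[0, 0, 0], [0, -0.25, 0.15], 255],
], force=100)

```text
clock: 24.75
tcp_pos: [0.4517, -0.3415, 0.0294]
orientation: [-0.001, 0.05, 0.999, 0.001]
wrist_force: [-1.2, 1.5, 3.2]
finger_gap: 0.0129
grip_force: 97.5
```

>>> carry_out([
  [[0, 0, 0], [0, 0, 0], 255],
  [[0, 0, 0], [0, 0, 0], 255],
  [[0, 0, 0], [0, 0, 0], 255],
  [[0, 0, 0], [0, 0, 0], 255],
  [[0, 0, 0], [0, 0, 0], 255],
  [[0, 0, 0], [0, 0, 0], 255],
  [[0, 0, 0], [0, 0, 0], 255],
  [[0, 0, 0], [0, 0, 0], 255],
])

```text
clock: 25.75
tcp_pos: [0.4517, -0.3415, 0.0294]
orientation: [-0.001, 0.05, 0.999, 0.001]
wrist_force: [-0.8, 0.5, 5.5]
finger_gap: 0.0124
grip_force: 97.8
```

>>> carry_out([
  [[0, 0, 0], [0, 0, -0.3], 255],
  [[0, 0, 0], [0, 0, -0.8], 255],
  [[0, 0, 0], [0, 0, -1.6], 255],
  [[0, 0, 0], [0, 0, -2.6], 255],
  [[0, 0, 0], [0, 0, -3.8], 255],
  [[0, 0, 0], [0, 0, -5], 255],
  [[0, 0, 0], [0, 0, -6], 255],
  [[0, 0, 0], [0, 0, -6.5], 255],
])

```text
clock: 26.75
tcp_pos: [0.4521, -0.342, 0.0952]
orientation: [-0.0, 0.05, 0.999, 0.001]
wrist_force: [0.5, -0.6, -2.5]
finger_gap: 0.0125
grip_force: 97.5
```

```bash
cat > lk.py <<'E'
from h import *
s=env.get_state(); print(np.round(s['tcp_pos'],4),np.round(s['wrist_force'],1),s['finger_gap'])
img,d,P=cloud('top'); si,sd,SP=cloud('scene'); x,y,z=P[...,0],P[...,1],P[...,2]; hsv=cv2.cvtColor(img,cv2.COLOR_RGB2HSV)
# bowl rim pieces seen in front (top view) and behind (scene view)
def pts(P): return P[(P[...,2]>.038)&(P[...,2]<.06)&(abs(P[...,1]-.005)<.09)]
a=pts(P); a=a[(a[:,0]>.57)&(a[:,0]<.64)]; b=pts(SP); b=b[(b[:,0]>.735)&(b[:,0]<.80)]
# outermost points per 8 mm strip
def outer(q,sg):
    o=[]
    for k in np.arange(-.06,.075,.008):
        t=q[abs(q[:,1]-k)<.004]
        if len(t): o.append(t[np.argmax(sg*t[:,0]),:2])
    return np.array(o)
o=np.vstack([v for v in(outer(a,-1) if len(a) else None,outer(b,1) if len(b) else None) if v is not None and len(v)])
from scipy.optimize import least_squares
f=least_squares(lambda c:np.hypot(o[:,0]-c[0],o[:,1]-c[1])-.08,[.686,.005],loss='soft_l1',f_scale=.002); print('bowl',f.x,len(a),len(b),'rms',np.sqrt(np.mean((np.hypot(*(o-f.x).T)-.08)**2)))
t=(hsv[...,1]<60)&(z>.06)&(z<.14)&(x>.5)&(y<-.2); 
if t.sum(): q=(P[t]*1000).astype(np.float32); print('trough',cv2.minAreaRect(q[:,:2]),np.percentile(q[:,2],[5,50,95]))
E
python3 lk.py
```

```text
[ 0.4521 -0.342   0.0952] [ 0.5 -0.6 -2.5] 0.012479491375074116
bowl [0.68806191 0.0043213 ] 92 117 rms 0.002575591810660997Traceback (most recent call last):
  File "lk.py", line 18, in <module>
    if t.sum(): q=(P[t]*1000).astype(np.float32); print('trough',cv2.minAreaRect(q[:,:2]),np.percentile(q[:,2],[5,50,95]))
                                                                 ~~~~~~~~~~~~~~~^^^^^^^^^
cv2.error: OpenCV(4.12.0) /io/opencv/modules/imgproc/src/convhull.cpp:143: error: (-215:Assertion failed) total >= 0 && (depth == CV_32F || depth == CV_32S) in function 'convexHull'
```

```bash
sed -i 's/^if t.sum.*/if t.sum(): print("trough",cv2.minAreaRect((P[t][:,:2]*1000).astype(np.float32)),np.percentile(P[t][:,2],[5,50,95]))/' lk.py
cat >> lk.py <<'E'
hm=(z>.09)&(z<.14)&(y<-.2)&(hsv[...,1]>60)&(x>.34)
q=P[hm]; 
for lo in (.38,.41,.5,.53,.56): 
    k=q[abs(q[:,0]-lo)<.015]; print(lo,len(k),np.median(k[:,2]) if len(k) else 0)
save('s4.png',np.hstack([cv2.resize(si[120:264,40:232],(512,384)),]),1)
plan([.517,-.0505,.0945],Rd(98))
E
python3 lk.py
```

```text
[ 0.4521 -0.342   0.0949] [ 0.2 -0.5 -3.1] 0.012302244476350225
bowl [0.68813888 0.00406127] 90 116 rms 0.0022437219040913935
trough ((725.6602172851562, -369.4745178222656), (95.19801330566406, 301.1395263671875), 83.57655334472656) [0.07206759 0.08871924 0.10517696]
0.38 0 0
0.41 16 0.12303398302666246
0.5 65 0.123790425445649
0.53 79 0.12369023280602587
0.56 74 0.123276486787536
turn [  0.2  -0.1 -13.7] shift cm [-3.61 29.61  0.04]
```

View pics/s4.png

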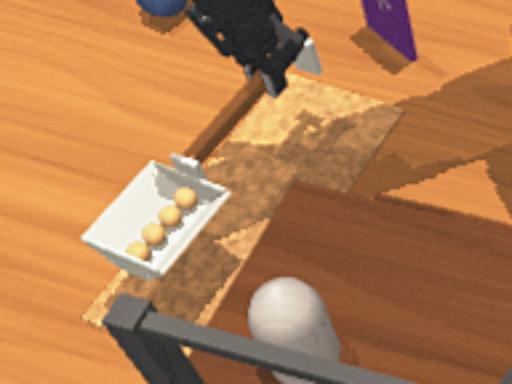

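The lifted scoop is level with all four baubles in the trough, at (135,250) to (185,197). Carrying it in sideways under the board.

>>> carry_out([
  [[0, 0, -0.5], [-0.1, 0.7, 0], 255],
  [[0, 0, -1], [-0.3, 2.2, 0], 255],
  [[0, 0, -2], [-0.6, 4.5, 0], 255],
  [[0, 0, -3.5], [-0.9, 7.5, 0], 255],
  [[0, 0, -5], [-1.3, 11, 0], 255],
  [[0, 0, -7], [-1.8, 14.5, 0], 255],
  [[0, 0, -8.5], [-2.2, 18, 0], 255],
  [[0, 0, -10], [-2.6, 21.3, 0], 255],
])

```text
clock: 27.95
tcp_pos: [0.4986, -0.1293, 0.0948]
orientation: [-0.001, -0.039, 0.999, 0.002]
wrist_force: [0.3, -0.6, -2.4]
finger_gap: 0.0128
grip_force: 97.6
```

>>> carry_out([
  [[0, 0, -1.5], [0, 3, 0], 255],
  [[0, 0, -2.5], [0, 5.2, 0], 255],
  [[0, 0, -3.2], [0, 6.8, 0], 255],
  [[0, 0, -3.7], [0, 7.8, 0], 255],
  [[0, 0, -3.7], [0, 8.2, 0], 255],
  [[0, 0, -3.7], [0, 8.2, 0], 255],
  [[0, 0, -3.7], [0, 8.2, 0], 255],
  [[0, 0, -3.7], [0, 8.2, 0], 255],
])

```text
clock: 28.95
tcp_pos: [0.4928, -0.0511, 0.095]
orientation: [-0.001, -0.069, 0.998, 0.002]
wrist_force: [0.0, -0.1, -2.5]
finger_gap: 0.0122
grip_force: 97.5
```

```bash
python3 lk.py | head -2; python3 - <<'E'
from h import *
h=np.array([np.cos(np.radians(8)),np.sin(np.radians(8)),0]); lat=np.array([-h[1],h[0],0]); b=np.array([.688,.004,0])
g=b-.177*h-.03*lat; g[2]=.1125
plan([*g[:2],g[2]-.0187],Rd(98))
R0=Rd(98); s=env.get_state()
for a in (24,46,68):
    Rt=R0@R.from_rotvec([a,0,0],degrees=True).as_matrix(); print(a,Rt[:,2]); plan(g+Rt[:,2]*.0187,Rt,ref=(g+R0[:,2]*.0187,R0))
E
```

```text
[ 0.4928 -0.0511  0.095 ] [ 0.  -0.1 -2.5] 0.012238533875644816
bowl [ 6.86573086e-01 -4.60653034e-04] 42 117 rms 0.002194611329072958
turn [ 0.2 -0.1 -0. ] shift cm [-2.4  -0.27  0.12]
24 [ 0.0566068  -0.40277831 -0.91354546]
turn [24.  0.  0.] shift cm [-0.   -0.76 -0.16]
46 [ 0.10011275 -0.71233923 -0.69465837]
turn [46. -0. -0.] shift cm [-0.   -1.35 -0.57]
68 [ 0.12903905 -0.91816057 -0.37460659]
turn [68. -0. -0.] shift cm [-0.   -1.73 -1.17]
```

>>> carry_out([
  [[0, 0, 0], [-0.6, 0, 0], 255],
  [[0, 0, 0], [-1.5, -0.2, 0], 255],
  [[0, 0, 0], [-2.2, -0.25, 0.1], 255],
  [[0, 0, 0], [-2.4, -0.25, 0.1], 255],
  [[8, 0, 0], [-2.4, -0.5, 0.1], 255],
  [[16, 0, 0], [-2.4, -0.75, 0.05], 255],
  [[24, 0, 0], [-2.4, -1, -0.05], 255],
  [[32, 0, 0], [-2.4, -1.25, -0.2], 255],
])

```text
clock: 30.05
tcp_pos: [0.5184, -0.0592, 0.0975]
orientation: [0.02, -0.067, 0.959, -0.275]
wrist_force: [-0.1, -0.8, -2.6]
finger_gap: 0.0123
grip_force: 97.8
```

```bash
python3 - <<'E'
from h import *
s=env.get_state(); print(s['tcp_pos'],s['joint_pos'],s['wrist_force'],s['finger_gap'])
h=np.array([np.cos(np.radians(8)),np.sin(np.radians(8)),0]); lat=np.array([-h[1],h[0],0]); b=np.array([.688,.004,0])
g=b-.177*h-.03*lat; g[2]=.1125
for a in (32,44,56,68):
    Rt=Rd(98)@R.from_rotvec([a,0,0],degrees=True).as_matrix(); plan(g+Rt[:,2]*.0187,Rt)
img,d,P=cloud('scene'); save('s5.png',img)
E
```

```text
[ 0.51839698 -0.05923612  0.09753211] [ 0.03697164  0.29664222 -0.44852994  0.76079678 -0.55566206 -0.12161966] [-0.09766414 -0.79704778 -2.63096511] 0.01233596800174734
turn [-0.  0.  0.] shift cm [ 0.02 -0.03  0.12]
turn [12.  0.  0.] shift cm [ 0.02 -0.42  0.08]
turn [24.  0.  0.] shift cm [ 0.02 -0.79 -0.04]
turn [36.  0.  0.] shift cm [ 0.02 -1.13 -0.23]
```

View pics/s5.png

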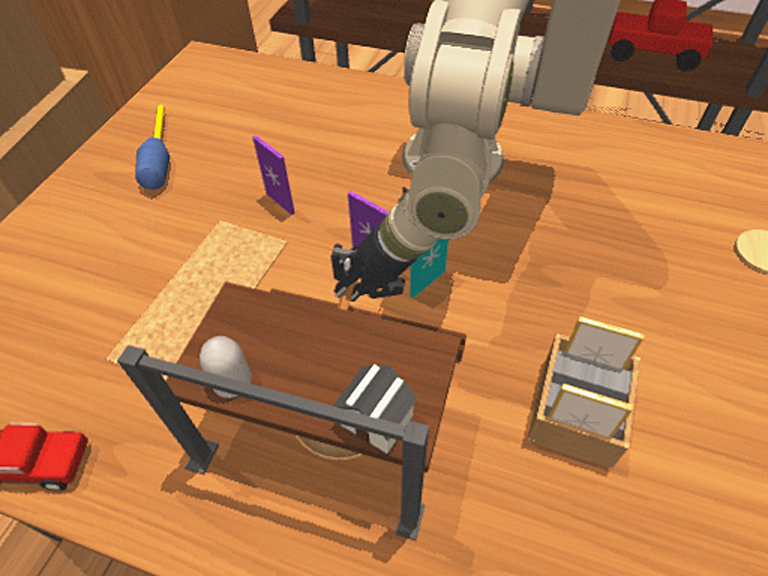

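Scoop is under the board, rolled 32°, arm clear of decoys, bowl edge still at (330,445), box clear. Completing the tip.

>>> carry_out([
  [[6, 0, 0], [0, -0.2, 0.1], 255],
  [[12, 0, 0], [0, -0.4, 0.1], 255],
  [[18, 0, 0], [0, -0.6, 0.05], 255],
  [[24, 0, 0], [0, -0.8, -0.05], 255],
  [[30, 0, 0], [0, -0.95, -0.15], 255],
  [[36, 0, 0], [0, -1.15, -0.25], 255],
  [[36, 0, 0], [0, -1.15, -0.25], 255],
  [[36, 0, 0], [0, -1.15, -0.25], 255],
])

```text
clock: 31.1
tcp_pos: [0.5197, -0.068, 0.1051]
orientation: [0.038, -0.058, 0.829, -0.555]
wrist_force: [-0.3, 0.8, -1.2]
finger_gap: 0.0123
grip_force: 98.1
```

>>> carry_out([
  [[0, 0, 0], [0, 0, 0], 255],
  [[0, 0, 0], [0, 0, 0], 255],
  [[0, 0, 0], [0, 0, 0], 255],
  [[0, 0, 0], [0, 0, 0], 255],
  [[0, 0, 0], [0, 0, 0], 255],
  [[0, 0, 0], [0, 0, 0], 255],
  [[0, 0, 0], [0, 0, 0], 255],
  [[0, 0, 0], [0, 0, 0], 255],
])

```text
clock: 32.1
tcp_pos: [0.5194, -0.0679, 0.1051]
orientation: [0.039, -0.058, 0.828, -0.557]
wrist_force: [-0.1, 0.3, -2.0]
finger_gap: 0.0127
grip_force: 98.1
```

```bash
python3 - <<'E'
from h import *
s=env.get_state(); print(s['tcp_pos'],s['joint_pos'],s['wrist_force'],s['finger_gap'])
Rt=Rd(98)@R.from_rotvec([68,0,0],degrees=True).as_matrix(); plan(s['tcp_pos'],Rt)
img,d,P=cloud('scene'); save('s6.png',np.hstack([cv2.resize(img[90:234,200:392],(384,288)),cv2.resize(img[260:320,180:260],(384,288))]),1)
E
```

```text
[ 0.51937103 -0.06794163  0.10512623] [ 0.25377234  0.58192895 -0.41079566  0.85120928 -1.16785511  0.29458687] [-0.11901277  0.34325939 -1.96609188] 0.012710045492659142
turn [ 0.2 -0.   0.1] shift cm [0. 0. 0.]
```

View pics/s6.png

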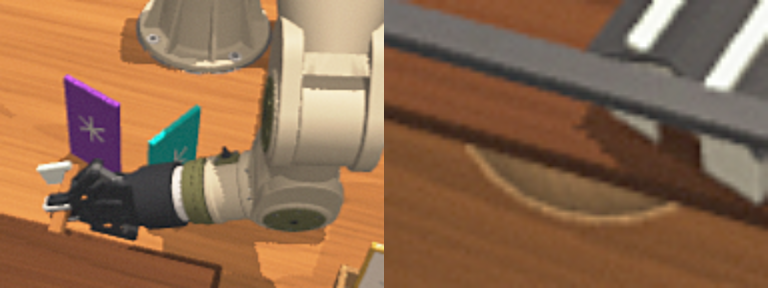

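Tipped fully, clear of the decoys; wrist load fell by about 0.5 N, matching four baubles. Rolling back.

```bash
python3 - <<'E'
from h import *
s=env.get_state(); Rc=Rq(s['orientation']); g=np.array(s['tcp_pos'])-Rc[:,2]*.0187
for a in (51,34,17,0):
    Rt=Rd(98)@R.from_rotvec([a,0,0],degrees=True).as_matrix(); plan(g+Rt[:,2]*.0187,Rt)
E
```

```text
turn [-16.8  -0.    0. ] shift cm [-0.    0.54 -0.08]
turn [-33.8  -0.    0. ] shift cm [-0.    1.04 -0.32]
turn [-50.8  -0.    0. ] shift cm [-0.    1.45 -0.69]
turn [-67.8  -0.    0. ] shift cm [-0.    1.73 -1.16]
```

>>> carry_out([
  [[-8.5, 0, 0], [0, 0.25, 0], 255],
  [[-17, 0, 0], [0, 0.55, -0.1], 255],
  [[-25.5, 0, 0], [0, 0.8, -0.2], 255],
  [[-34, 0, 0], [0, 1.05, -0.3], 255],
  [[-42.5, 0, 0], [0, 1.25, -0.5], 255],
  [[-51, 0, 0], [0, 1.45, -0.7], 255],
  [[-59.5, 0, 0], [0, 1.6, -0.9], 255],
  [[-67.8, 0, 0], [0, 1.75, -1.15], 255],
])

```text
clock: 33.15
tcp_pos: [0.5169, -0.0511, 0.0941]
orientation: [0.0, -0.07, 0.998, 0.001]
wrist_force: [-0.5, -0.3, -1.8]
finger_gap: 0.0126
grip_force: 97.9
```

```bash
python3 - <<'E'
from h import *
s=env.get_state(); print(s['tcp_pos'],s['wrist_force'])
plan([.4520,-.3418,.095],Rd(84.25))
E
```

```text
[ 0.5169287  -0.05109105  0.09412209] [-0.53267758 -0.34586523 -1.84055178]
turn [ 0.2 -0.  13.7] shift cm [ 10.47 -27.89  -0.17]
```

>>> carry_out([
  [[0, 0, 0.5], [0.4, -1, 0], 255],
  [[0, 0, 1.5], [1.3, -3.5, 0], 255],
  [[0, 0, 3.5], [2.8, -7.5, 0], 255],
  [[0, 0, 6], [4.5, -12, 0], 255],
  [[0, 0, 8], [6.2, -16.5, 0], 255],
  [[0, 0, 10.5], [8, -21.2, 0], 255],
  [[0, 0, 12.5], [9.4, -25, 0], 255],
  [[0, 0, 13.7], [10.2, -27.3, 0], 255],
])

```text
clock: 34.15
tcp_pos: [0.453, -0.3368, 0.0931]
orientation: [-0.001, 0.051, 0.999, -0.001]
wrist_force: [0.3, 1.0, -1.5]
finger_gap: 0.0125
grip_force: 98.0
```

```bash
python3 - <<'E'
from h import *
img,d,P=cloud('scene'); save('s7.png',np.hstack([cv2.resize(img[120:264,40:232],(400,300)),cv2.resize(img[260:320,180:260],(400,300))]),1)
s=env.get_state(); print(s['tcp_pos'],s['wrist_force'])
plan([.4520,-.3418,.095],Rd(84.25))
E
```

```text
[ 0.45305105 -0.33929722  0.09328026] [ 0.14182648 -2.30278463 -0.83541423]
turn [-0.3 -0.1 -0.2] shift cm [ 0.08 -0.26 -0.17]
```

View pics/s7.png

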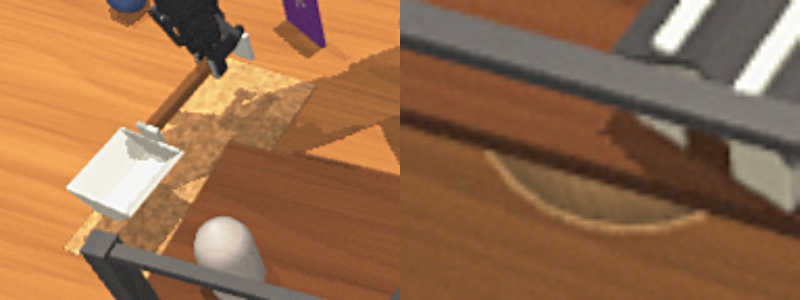

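Trough is empty; the bowl stands unmoved. Setting the scoop down.

>>> carry_out([
  [[0, 0, -0.2], [0.1, -0.25, 0], 255],
  [[0, 0, -0.2], [0.1, -0.25, 1], 255],
  [[0, 0, -0.2], [0.1, -0.25, 2.2], 255],
  [[0, 0, -0.2], [0.1, -0.25, 3.4], 255],
  [[0, 0, -0.2], [0.1, -0.25, 4.5], 255],
  [[0, 0, -0.2], [0.1, -0.25, 5.3], 255],
  [[0, 0, -0.2], [0.1, -0.25, 5.8], 255],
  [[0, 0, -0.2], [0.1, -0.25, 6], 255],
])

```text
clock: 35.2
tcp_pos: [0.4526, -0.3379, 0.0332]
orientation: [-0.0, 0.048, 0.999, -0.0]
wrist_force: [0.3, 0.4, -2.4]
finger_gap: 0.0123
grip_force: 98.0
```

>>> carry_out([
  [[0, 0, 0], [0, 0, 0.1], 255],
  [[0, 0, 0], [0, 0, 0.2], 255],
  [[0, 0, 0], [0, 0, 0.3], 255],
  [[0, 0, 0], [0, 0, 0.35], 255],
  [[0, 0, 0], [0, 0, 0.35], 255],
  [[0, 0, 0], [0, 0, 0.35], 255],
  [[0, 0, 0], [0, 0, 0.35], 255],
  [[0, 0, 0], [0, 0, 0.35], 255],
])

```text
clock: 36.2
tcp_pos: [0.4527, -0.3379, 0.03]
orientation: [-0.0, 0.048, 0.999, -0.0]
wrist_force: [-0.1, -0.3, -2.0]
finger_gap: 0.0122
grip_force: 98.0
```

>>> carry_out([
  [[0, 0, 0], [0.05, -0.15, 0], 255],
  [[0, 0, 0], [0.1, -0.35, 0], 255],
  [[0, 0, 0], [0.1, -0.35, 0], 255],
  [[0, 0, 0], [0.1, -0.35, 0.05], 255],
  [[0, 0, 0], [0.1, -0.35, 0.1], 255],
  [[0, 0, 0], [0.1, -0.35, 0.15], 255],
  [[0, 0, 0], [0.1, -0.35, 0.15], 255],
  [[0, 0, 0], [0.1, -0.35, 0.15], 255],
])

```text
clock: 37.2
tcp_pos: [0.4513, -0.3413, 0.0293]
orientation: [-0.0, 0.048, 0.999, -0.001]
wrist_force: [-2.7, 1.0, 4.8]
finger_gap: 0.0124
grip_force: 99.2
```

Seated (force now +4.8 N). Releasing and rising.

>>> carry_out([
  [[0, 0, 0], [0, 0, 0], 225],
  [[0, 0, 0], [0, 0, 0], 205],
  [[0, 0, 0], [0, 0, 0], 180],
  [[0, 0, 0], [0, 0, 0], 140],
  [[0, 0, 0], [0, 0, 0], 90],
  [[0, 0, 0], [0, 0, 0], 40],
  [[0, 0, 0], [0, 0, 0], 0],
  [[0, 0, 0], [0, 0, 0], 0],
])

```text
clock: 38.2
tcp_pos: [0.4513, -0.3412, 0.0285]
orientation: [-0.0, 0.048, 0.999, -0.0]
wrist_force: [1.0, -0.2, 0.8]
finger_gap: 0.085
grip_force: 0.0
```

>>> carry_out([
  [[0, 0, 0], [0, 0, -1], 0],
  [[0, 0, 0], [0, 0, -3], 0],
  [[0, 0, 0], [0, 0, -6], 0],
  [[0, 0, 0], [0, 0, -10], 0],
  [[0, 0, 0], [0, 0, -14], 0],
  [[0, 0, 0], [0, 0, -18], 0],
  [[0, 0, 0], [1, 0, -20], 0],
  [[0, 0, 0], [1, 0, -20], 0],
])

```text
clock: 39.2
tcp_pos: [0.4421, -0.341, 0.2311]
orientation: [0.001, 0.048, 0.999, -0.002]
wrist_force: [0.6, 0.9, -0.7]
finger_gap: 0.0851
grip_force: 0.0
```

```bash
python3 lk.py | head -2; python3 - <<'E'
from h import *
si,_,_=cloud('scene'); ti,_,P=cloud('top'); save('f.png',np.vstack([cv2.resize(si[130:330,50:440],(780,400)),cv2.resize(ti[40:250,100:440],(324,200))[:, :].copy() if 0 else cv2.resize(ti[30:130,100:490],(780,200))]),1)
z=P[...,2]; m=(z>.13)&(z<.17)&(P[...,0]<.68)&(P[...,0]>.43)&(P[...,1]>.28)&(P[...,1]<.42)
n,l,st,_=cv2.connectedComponentsWithStats(m.astype(np.uint8))
for i in range(1,n):
    if st[i,4]>30: print('panel',cv2.minAreaRect((P[l==i][:,:2]*1000).astype(np.float32)),np.percentile(z[l==i],95))
hsv=cv2.cvtColor(ti,cv2.COLOR_RGB2HSV)
t=(hsv[...,1]<60)&(z>.015)&(z<.06)&(P[...,0]>.55)&(P[...,0]<.72)&(P[...,1]<-.28)&(P[...,1]>-.44); print('trough',cv2.minAreaRect((P[t][:,:2]*1000).astype(np.float32)))
E
```

```text
[ 0.4421 -0.341   0.2311] [ 0.6  0.9 -0.7] 0.08505178220152193
bowl [0.6880351  0.00391378] 87 116 rms 0.002275222422669777
panel ((609.3140258789062, 344.222900390625), (91.1949234008789, 9.85818862915039), 89.0576400756836) 0.1587955888554883
panel ((491.06494140625, 351.7108459472656), (90.9925308227539, 8.97238826751709), 87.75263977050781) 0.15875060940765634
trough ((627.8074340820312, -357.69287109375), (93.71392059326172, 105.57209777832031), 85.27333068847656)
```

View pics/f.png

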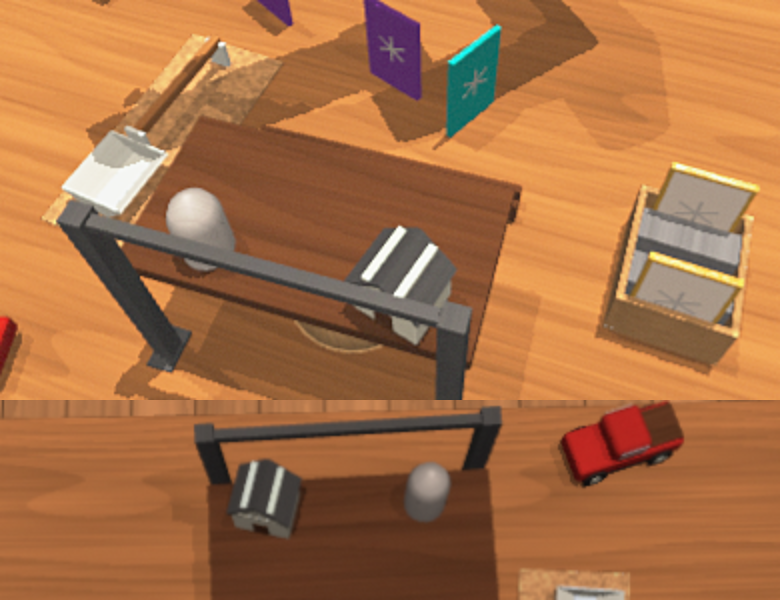

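Everything looks right: empty scoop on its mat as before, panels in the box, house and silo untouched, no bauble on the table. One glance into the bowl with the wrist camera to confirm.

```bash
python3 - <<'E'
from h import *
s=env.get_state(); c=env.get_calibration('wrist'); R0=Rq(s['orientation'])
oc=R0.T@(np.array(c['origin'])-s['tcp_pos']); fc=R0.T@(-Rq(c['orientation'])[:,2]); print('cam in tool',oc,'fwd',fc)
th=np.radians(35); z=np.array([np.sin(th),0,-np.cos(th)])
for ys in(1,-1):
    y=np.array([0,ys,0.]); Rt=np.stack([np.cross(y,z),y,z],1); 
    for p in ([.47,-.03,.24],):
        print(ys,'cam',p+Rt@oc,'fwd',Rt@fc,'pix dir to bowl in tool',Rt.T@(np.array([.688,.004,.02])-(p+Rt@oc))); plan(p,Rt)
E
```

```text
cam in tool [ 0.07318351 -0.00080229 -0.14222835] fwd [-2.89334697e-01  1.99107986e-04  9.57227974e-01]
1 cam [ 0.32847275 -0.03080229  0.3145303 ] fwd [ 7.86052518e-01  1.99107986e-04 -6.18159687e-01] pix dir to bowl in tool [-0.12557184  0.03480229  0.44748146]
turn [ -1.6 -35.1  -5.3] shift cm [ 0.11 31.11 -1.25]
-1 cam [ 0.4483696  -0.02919771  0.39848298] fwd [ 3.12034302e-01 -1.99107986e-04 -9.50070816e-01] pix dir to bowl in tool [-0.02079518 -0.03319771  0.44748146]
turn [-52.7   2.4 166.6] shift cm [ 0.11 31.11 -1.25]
```

>>> carry_out([
  [[0, -4, -1], [0, 3.5, -0.5], 0],
  [[0, -9, -1.5], [0, 8, -1], 0],
  [[0, -14, -2], [0, 12.5, -1.2], 0],
  [[-1, -19, -3], [0, 17, -1.2], 0],
  [[-1, -24, -4], [0, 21.5, -1.2], 0],
  [[-1.5, -29, -5], [0, 26, -1.2], 0],
  [[-1.6, -33, -5.3], [0, 29.5, -1.2], 0],
  [[-1.6, -35, -5.3], [0.1, 31, -1.2], 0],
])

```text
clock: 40.4
tcp_pos: [0.4687, -0.0292, 0.2384]
orientation: [0.3, -0.001, 0.954, -0.0]
wrist_force: [0.6, 0.3, 0.2]
finger_gap: 0.0854
grip_force: 0.0
```

```bash
python3 - <<'E'
from h import *
img,d,P=cloud('wrist'); save('b.png',img); print(env.get_state()['tcp_pos'])
E
```

```text
[ 0.46800597 -0.0281975   0.23775948]
```

View pics/b.png

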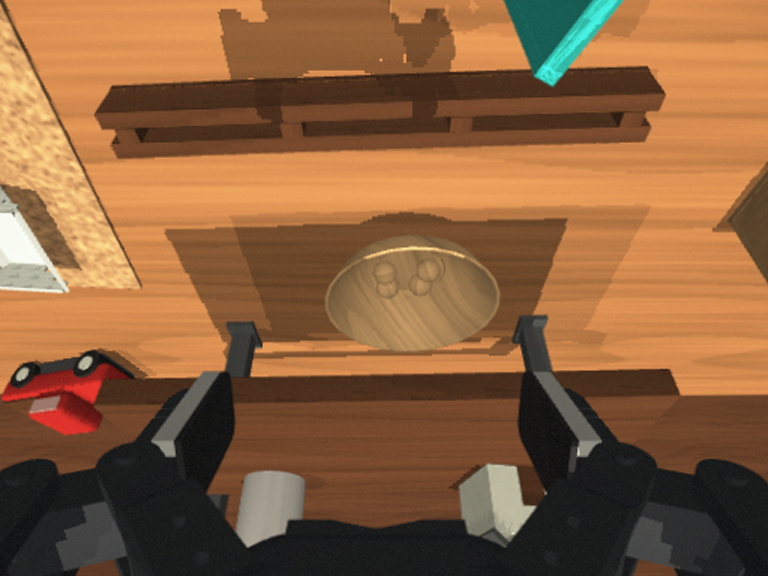

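The upright bowl at (412,295) holds all four baubles, at (385,270), (388,288), (430,268) and (420,286). The rail is empty and the arm touches nothing.

```bash
python3 -c "from workcell import env; print(env.hand_in())"
```

```text
the job is handed in; nothing more can be done
None
```

Done and handed in: both panels stand in the box's two end slots, all four baubles are in the upright bowl under the board, and the empty scoop is back on its mat as it stood, with house and silo untouched.

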